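# Click the shaving disc onto the cutter's square drive

### The arm

A 6-joint arm with a two-finger parallel gripper is mounted at the origin on the work surface. World frame = base frame: x ahead of the robot, y to its left, z up, the work surface at z = 0. Lengths are in m, angles in rad, forces in N, time in s.
With the tool pointing down it reaches from about 0.35 to 1 m from the base axis. Payload 7.1 kg.
Tool frame: the origin (TCP) lies on the centre line of the jaws, within the pads' length; the fingertips stand 25 mm ahead of it and the grasp point (between the pads) lies 6 mm ahead of it; z points along the fingers, y is the direction in which the jaws open and shut (so a half turn about z gives the same grasp; the last joint's range is limited). The gripper opens to 85 mm and grips with 20 to 120 N. Pads are 22 mm wide; open, the fingers measure 114 mm over their backs; the gripper's body (76 mm by 85 mm) begins 54 mm behind the grasp point. The pads swing forward as they close: fully open they stand 13 mm farther back than shut.
Start: joints at [1.146, 0.423, 1.63, -0, 1.089, -0.019], TCP at [0.247, 0.574, 0.256] pointing down, gripper open.
Joint ranges: [-3, 3], [-0.9, 2.11], [0.09, 2.58], [-1.31, 4.45], [0.11, 2.69], [-2.54, 2.54]. Speed limits (rad/s): [2.39, 2.39, 3.01, 3.14, 3.14, 3.14].

### API

Orientations are given as a 3x3 rotation matrix whose columns are the frame's x, y, z axes.
In Python, from cell import sense, grab_frame, calibration, close_job gives the robot as it stands.
- The arm moves only by the shell command python3 -m inch 'ROWS' [FORCE]. ROWS is JSON, a list of rows, each a list of 7 numbers: the turn, a rotation vector about the world's x, y, z in units of 30 degrees (1.0 is 30 degrees), then the shift along the world's x, y, z in units of 0.1 m (1.0 is 0.1 m), then the opening, from 0 (shut) to 1 (fully open). In form: [[ax, ay, az, x, y, z, claw], ...]. A call has 1 to 20 rows; each row is the pose to reach, as a shift and turn from the pose commanded when the call began; what a row does not reach only later rows make up. A row lasts 1/12 s, in which the tool goes at most 41.7 mm and 7.16 degrees, less where a joint would pass 70% of its speed; a pose out of reach is approached as far as the arm can. A call with a number of a shift or a turn outside -1 to 1 is refused whole. A call with a gripper value outside its range is refused whole. The fingers move at their own pace and stop on an object; FORCE is the grip in N (left out, the last holds). Time passes only in rows, so rows that repeat a pose let the fingers close. It gives the time, the measured TCP pose, the force and the opening at its end, in the units of the state.
- sense(): the state, without advancing time (a new reading comes with each control period).
- grab_frame(name): name is "scene" or "top" or "wrist"; returns the picture (420x560x3 uint8, red, green, blue); there is no depth.
- calibration(name): a dict with "fx", "fy", "cx", "cy" (pixels), "extrinsics" (4x4, takes a point from world to camera coordinates). Camera axes: x right, y down, z forward; pixel columns grow to the right and rows downward; lengths in m; the calibration is good to about 2 mm. The wrist camera is an equidistant fisheye: a pixel r from the principal point sees the ray r / f radians off the axis. A picture is of the moment at which its call begins: read the wrist's pose just before it. calibration takes no time and is no camera call; for the wrist camera it gives the pose at the moment of the call.
- close_job(): hands the job in, once; it reports no verdict.
The state is a dict: "time": time; "joint_positions": joint angles; "joint_velocities": joint speeds; "joint_efforts": joint torques, N m; "tool_pos": TCP position; "eef_rot": TCP orientation; "force": force on the tool from outside, world axes, zero at the start; "torque": the same for the moment, N m; "grip_width": finger opening in m.
Only numpy, scipy, OpenCV 4.12 (cv2) and the standard library are available. Lean on these libraries where they do the work, as an engineer would, in place of code of your own. Each camera call takes 0.05 s, during which the arm holds its last target.

### The job

Fit the chocolate-shaving disc, the larger of the two discs (its black handle is for gripping), to the cutter: lift it onto the upright square spindle, turn it by feel until the square drops on, and push it gently down until the spring ball clicks and the hub is fully home, then let go. Do not ram it onto the cutter, and leave the smaller disc and the other things on the bench where they are.

Things in the scene. Friction and masses are not known exactly. Their poses are not given: they have to be found in the camera images.
- disc_grip (a point): Centre of the handle of the larger (shaving) disc: loose, 0.3 kg, standing hub-down on the bench. Handle: black bar 50 mm long (x), 22 mm thick (y; grip across this), 48 mm high, so the steel disc's upper face lies 24 mm below this point. Disc 120 mm across, 5 mm thick, two rings of small dark slots. z up.
- disc_mouth (a point): Centre of the open lower end of that disc's square steel hub, 67 mm under disc_grip, same axes. Hub 36 mm wide, 38 mm high; square bore 19.6 mm wide, 38 mm deep, sides parallel to x and y. Each bore wall has a dimple for the spring ball 12 mm above the lower end, so any quarter turn fits.
- drive_seat (a point): On the cutter, a white box 220 x 200 mm, 92 mm high, dial on its front, fixed to the bench. The point is on the spindle's axis on top of the round steel collar (60 mm across, 100 mm above the bench) where the hub's lower end must finally sit. z up; x, y are the box's axes, NOT the spindle's. The hub stands 34 mm up while it is not lined up with the spindle.
- spindle_top (a point): Centre of the spindle's top, 34 mm above drive_seat, fixed axes of the box. Upright square steel spindle 18.0 mm wide (0.8 mm play a side), top edges bevelled 1 mm over 3 mm. It turns stiffly (0.05 N m) and stands askew to the box at an angle not measured: turn the hub by small steps, pressing lightly (about 5 N); within about 8 degrees of square it drops on until it meets the ball.
- ball (a joint): Spring ball in one spindle flat, 12 mm above drive_seat, 3 mm proud; 0 = out, 0.0035 m = pressed in. The hub meets it 17 to 19 mm above drive_seat; pushing past takes 8 to 15 N beyond the disc's weight, then less. It springs out into a dimple when the hub is home. More than 45 N between disc and cutter is ramming.
- small_disc_grip (a point): Centre of the handle of the smaller disc (same black handle, disc only 80 mm across, round hub 38 mm); loose, to be left alone.
- nozzle_mid (a point): Steel piping nozzle, cone 28 mm across, 34 mm high, its middle; stands between the discs; leave alone.
- knife_grip (a point): Handle of a spatula, 240 mm long, black handle, lying on the bench near the robot; leave alone.
- cake_ring_mid (a point): Steel cake ring, 90 mm across, 45 mm high, its middle; leave alone.
- choc_mid (a point): Block of chocolate 140 x 70 x 22 mm, its middle; leave alone.
Not all that is in view belongs to the job. Leave any blue or orange look-alike of the part that bears disc_grip alone.

How it is judged:
On the way, in this order (a step that is already met when the one before it is completed fails the run):
1. the larger disc is lifted clear of the bench (height (world z) of disc_mouth above 0.05 m), for 0.1 s.
2. the hub's square has dropped over the spindle by 6 mm or more (horizontal distance between disc_mouth and drive_seat below 0.005 m and z of disc_mouth in the frame of drive_seat below 0.028 m and angle between disc_mouth's own z axis and vertical below 0.12 rad), for 0.05 s.
At the end, for the whole second after the job is handed in: The larger disc sits on the cutter's spindle with the lower end of its hub within 2 mm of the collar and within 3 mm of the spindle's axis, upright within 0.05 rad, the spring ball sprung out into a dimple (pressed in less than 1.2 mm), at rest and released (horizontal distance between disc_mouth and drive_seat below 0.003 m and z of disc_mouth in the frame of drive_seat between -0.003 and 0.002 m and angle between disc_mouth's own z axis and vertical below 0.05 rad and value of joint ball below 0.0012 m and linear speed of disc below 0.02 m/s); the robot touches nothing.
It fails at once if the disc is rammed: more than 45 N between disc and cutter (contact force between disc and drive above 45 N).
It fails at once if the smaller disc or another loose thing on the bench is shifted by more than 30 mm (distance of any of small_disc_grip, nozzle_mid, knife_grip, cake_ring_mid, choc_mid from where it was at the start of the episode above 0.03 m).
It also fails if it takes over 72 s, if anything falls off the work surface, if the arm or the gripper's body presses on something with over 40 N, if the wrist force passes 120 N, or if a joint passes its speed limit or range.

## Working session

There is one attempt and no reset: what is moved stays moved. The work goes in short steps, Python scripts to look and compute and a shell command to move; the robot and the scene stay as the last step left them, time stands still between calls to the robot, and variables do not carry over. Pictures are saved under pics/ and viewed, and the job is handed in when it is done.

```bash
ls; mkdir -p pics; python3 - <<'E'
from cell import *
import cv2
s=sense();print(s)
for n in ["scene","top","wrist"]:
    c=calibration(n);print(n,c)
    cv2.imwrite(f"pics/{n}0.png",grab_frame(n)[:,:,::-1])
E
```

```text
pics
{'time': 0.0, 'joint_positions': array([ 1.14603341e+00,  4.23822568e-01,  1.63071248e+00,  1.11950906e-05,
        1.08859354e+00, -1.90153286e-02]), 'joint_velocities': array([ 0.00010782, -0.00016448, -0.00134741,  0.0012448 , -0.0004634 ,
       -0.00147593]), 'joint_efforts': array([ 1.14737024e-03, -5.57407987e+01, -2.81725806e+01,  4.60688818e-05,
        7.58794835e-03, -6.95076253e-06]), 'tool_pos': array([0.24646033, 0.57379031, 0.25554824]), 'eef_rot': array([[-9.18805511e-01,  3.94710046e-01, -6.42004124e-04],
       [ 3.94710566e-01,  9.18804453e-01, -1.39536064e-03],
       [ 3.91133857e-05, -1.53547086e-03, -9.99998820e-01]]), 'force': array([-0.58080794,  0.30281997, -0.01005126]), 'torque': array([-0.00554489, -0.03864385,  0.02089953]), 'grip_width': 0.08512126383089463}
scene {'fx': 382.2517778748216, 'fy': 382.2517778748216, 'cx': 279.6962063295497, 'cy': 211.29457088767217, 'extrinsics': array([[-0.52593616,  0.8504176 , -0.01345614,  0.22822286],
       [ 0.61510029,  0.36938366, -0.69656826, -0.28390553],
       [-0.58740343, -0.37462731, -0.71736433,  1.17548195],
       [ 0.        ,  0.        ,  0.        ,  1.        ]])}
top {'fx': 506.55103034244405, 'fy': 506.55103034244405, 'cx': 280.48329561290797, 'cy': 210.40689244003391, 'extrinsics': array([[-0.01654236, -0.99978271, -0.01268415,  0.11672245],
       [-0.98461769,  0.01849568, -0.17374093,  0.558937  ],
       [ 0.17393777,  0.00961495, -0.98470971,  1.21705578],
       [ 0.        ,  0.        ,  0.        ,  1.        ]])}
wrist {'fx': 325.19226210127806, 'fy': 325.19226210127806, 'cx': 275.63256986371704, 'cy': 209.39337537934122, 'extrinsics': array([[ 0.39501183,  0.9186745 , -0.00167757, -0.62283894],
       [ 0.88437643, -0.37976876,  0.27139274, -0.03531847],
       [ 0.2486845 , -0.10868694, -0.96246723,  0.37864373],
       [ 0.        ,  0.        ,  0.        ,  1.        ]])}
```

View pics/scene0.png

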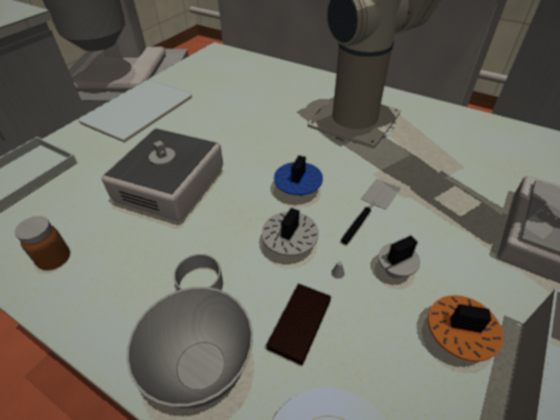

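View pics/top0.png

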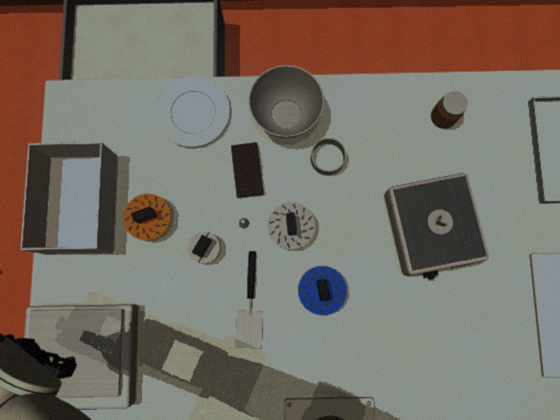

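View pics/wrist0.png

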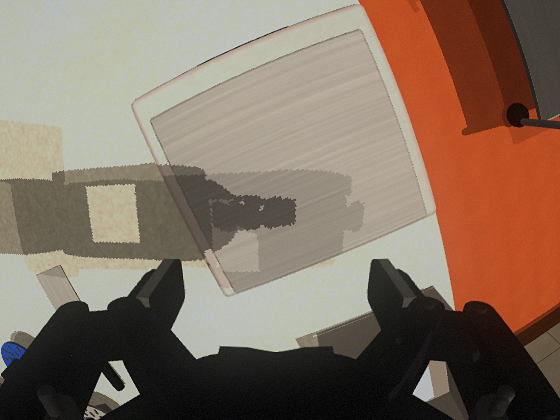

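```bash
python3 - <<'E'
import cv2
im=cv2.imread("pics/top0.png")
print(im.shape)
E
```

```text
(420, 560, 3)
```

The top view shows the grey (larger) disc near (292,225), the cutter's collar near (440,221), the smaller disc at (206,247), and blue and orange look-alikes. I'll zoom in on the disc and the collar.

```bash
python3 - <<'E'
import cv2,numpy as np
t=cv2.imread("pics/top0.png");s=cv2.imread("pics/scene0.png")
def c(im,x,y,h,z): return cv2.resize(im[y-h:y+h,x-h:x+h],None,fx=z,fy=z,interpolation=cv2.INTER_CUBIC)
a=np.hstack([c(t,292,224,30,6),c(t,440,222,30,6)])
b=np.hstack([c(s,290,232,30,6),c(s,160,150,30,6)])
cv2.imwrite("pics/crop1.png",a);cv2.imwrite("pics/crop2.png",b)
E
```

```text
(no output)
```

View pics/crop1.png

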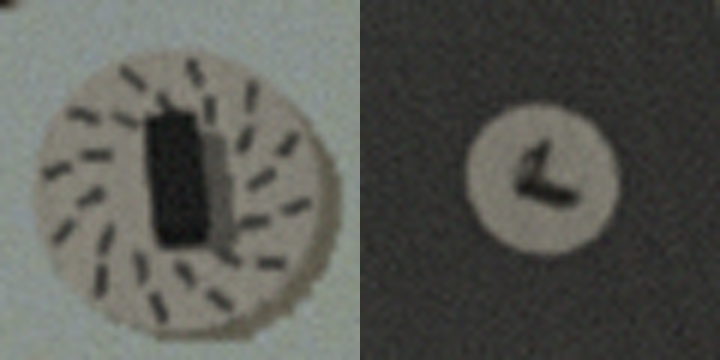

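View pics/crop2.png

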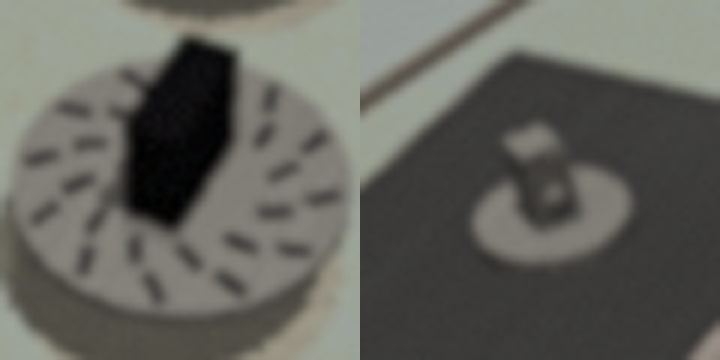

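```bash
cat > h.py <<'E'
import numpy as np,cv2
from cell import *
def ray(cal,u,v,fish=False):
    E=np.array(cal["extrinsics"]);R,t=E[:3,:3],E[:3,3]
    x=(u-cal["cx"])/cal["fx"];y=(v-cal["cy"])/cal["fy"]
    if fish:
        r=np.hypot(x,y);d=np.array([np.sin(r)*x/r,np.sin(r)*y/r,np.cos(r)]) if r>0 else np.array([0,0,1.])
    else: d=np.array([x,y,1.])
    return -R.T@t,R.T@d
def at(cal,u,v,z,fish=False):
    o,d=ray(cal,u,v,fish);return o+d*(z-o[2])/d[2]
def proj(cal,p,fish=False):
    E=np.array(cal["extrinsics"]);q=E[:3,:3]@np.array(p)+E[:3,3]
    if fish:
        th=np.arctan2(np.hypot(q[0],q[1]),q[2]);k=th/max(np.hypot(q[0],q[1]),1e-9)
        return cal["cx"]+cal["fx"]*q[0]*k,cal["cy"]+cal["fy"]*q[1]*k
    return cal["cx"]+cal["fx"]*q[0]/q[2],cal["cy"]+cal["fy"]*q[1]/q[2]
E
python3 - <<'E'
from h import *
T=calibration("top");S=calibration("scene")
f=lambda u,o:(u+.5)/6-.5+o
print("disc face",at(T,f(178,262),f(190,194),.043))
P=[(147,118),(193,112),(210,240),(160,247)]
W=[at(T,f(a,262),f(b,194),.091) for a,b in P];print(np.round(W,4),np.mean(W,0))
print("collar",at(T,f(183,410),f(179,192),.1))
print("scene: collar",at(S,f((472+634)/2-360,130),f((164+263)/2,120),.1),"sp",at(S,f(175,130),f(144,120),.134))
print("scene disc",at(S,f(178,260),f((55+312)/2,202),.0425))
# box orient from top image; box edges top face
for p in [(386,190),(476,174),(487,259),(410,276)]: print(at(T,*p,.092))
E
```

```text
disc face [0.5239011  0.08060619 0.043     ]
[[0.5464 0.093  0.091 ]
 [0.5485 0.0745 0.091 ]
 [0.4965 0.0688 0.091 ]
 [0.494  0.0888 0.091 ]] [0.52134004 0.08126478 0.091     ]
collar [ 0.51826784 -0.27318843  0.1       ]
scene: collar [ 0.52232511 -0.26954125  0.1       ] sp [ 0.52273177 -0.26760486  0.134     ]
scene disc [0.53046923 0.08394161 0.0425    ]
[ 0.59890204 -0.15042941  0.092     ]
[ 0.63448701 -0.37102877  0.092     ]
[ 0.42766219 -0.37968952  0.092     ]
[ 0.39091717 -0.19587527  0.092     ]
```

```bash
R='[[0,0,-1,0.56,-0.98,0,1],[0,0,-1,0.56,-0.98,0,1],[0,0,-1,0.56,-0.98,0,1],[0,0,-1,0.56,-0.98,0,1],[0,0,-1,0.56,-0.98,0,1]]'; python3 -m inch '[[0,0,-1,0.56,-0.98,0,1],[0,0,-1,0.56,-0.98,0,1],[0,0,-1,0.56,-0.98,0,1],[0,0,-1,0.56,-0.98,0,1],[0,0,-1,0.56,-0.98,0,1]]'
python3 -m inch '[[0,0,-1,0.56,-0.98,0,1],[0,0,-1,0.56,-0.98,0,1],[0,0,-1,0.56,-0.98,0,1],[0,0,-1,0.56,-0.98,0,1],[0,0,-1,0.56,-0.98,0,1]]'; python3 -c "
from cell import *
print(sense()['joint_positions'])"
```

```text
time: 0.57
tool_pos: [0.3034, 0.4748, 0.2563]
eef_rot: [[-0.592, 0.806, -0.0], [0.806, 0.592, -0.0], [-0.0, -0.001, -1.0]]
force: [-0.2, 0.4, -0.3]
grip_width: 0.0855
time: 0.98
tool_pos: [0.3592, 0.3777, 0.2564]
eef_rot: [[-0.113, 0.994, -0.0], [0.994, 0.113, 0.0], [0.0, -0.0, -1.0]]
force: [-0.2, 0.8, 0.6]
grip_width: 0.0852
[7.87558624e-01 2.71197269e-01 1.85778951e+00 1.95319619e-04
 1.01247769e+00 6.73781147e-01]
```

```bash
python3 -m inch '[[0,0,-1,0.56,-0.98,0,1],[0,0,-1,0.56,-0.98,0,1],[0,0,-1,0.56,-0.98,0,1],[0,0,-1,0.56,-0.98,0,1],[0,0,-1,0.56,-0.98,0,1]]'
python3 -m inch '[[0,0,-1,0.56,-0.98,0,1],[0,0,-1,0.56,-0.98,0,1],[0,0,-1,0.56,-0.98,0,1],[0,0,-1,0.56,-0.98,0,1],[0,0,-1,0.56,-0.98,0,1]]'
python3 -m inch '[[0,0,-1,0.5,-0.98,0,1],[0,0,-1,0.5,-0.98,0,1],[0,0,-1,0.5,-0.98,0,1],[0,0,-1,0.5,-0.98,0,1],[0,0,-1,0.5,-0.98,0,1],[0,0,-1,0.5,-0.98,0,1]]'; python3 -c "
from h import *
s=sense();print(s['joint_positions'])
import pickle
c=calibration('wrist');im=grab_frame('wrist');pickle.dump((c,im,s),open('w1.pkl','wb'))
cv2.imwrite('pics/w1.png',im[:,:,::-1])"
```

```text
time: 1.4
tool_pos: [0.4153, 0.2803, 0.2564]
eef_rot: [[0.396, 0.918, 0.0], [0.918, -0.396, 0.0], [0.0, -0.0, -1.0]]
force: [-0.9, -0.3, 0.8]
grip_width: 0.0852
time: 1.82
tool_pos: [0.4713, 0.1826, 0.2563]
eef_rot: [[0.801, 0.598, 0.0], [0.598, -0.801, 0.0], [0.0, -0.0, -1.0]]
force: [0.6, 0.4, -0.2]
grip_width: 0.0852
time: 2.32
tool_pos: [0.5204, 0.0857, 0.2561]
eef_rot: [[0.992, 0.125, -0.0], [0.125, -0.992, 0.0], [-0.0, -0.0, -1.0]]
force: [0.4, 0.5, -0.1]
grip_width: 0.0855
[1.40409647e-01 2.80839360e-01 1.84472822e+00 5.37968657e-04
 1.01642852e+00 1.58530246e+00]
```

View pics/w1.png

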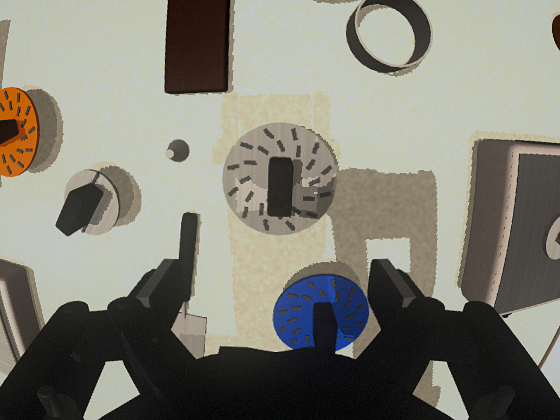

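```bash
python3 - <<'E'
from h import *
import pickle
c,im,s=pickle.load(open('w1.pkl','rb'))
b=im[:,:,::-1]
a=cv2.resize(b[115:245,215:345],None,fx=5,fy=5,interpolation=cv2.INTER_CUBIC)
cv2.imwrite('pics/w1c.png',a[:600])
E
```

```text
(no output)
```

View pics/w1c.png

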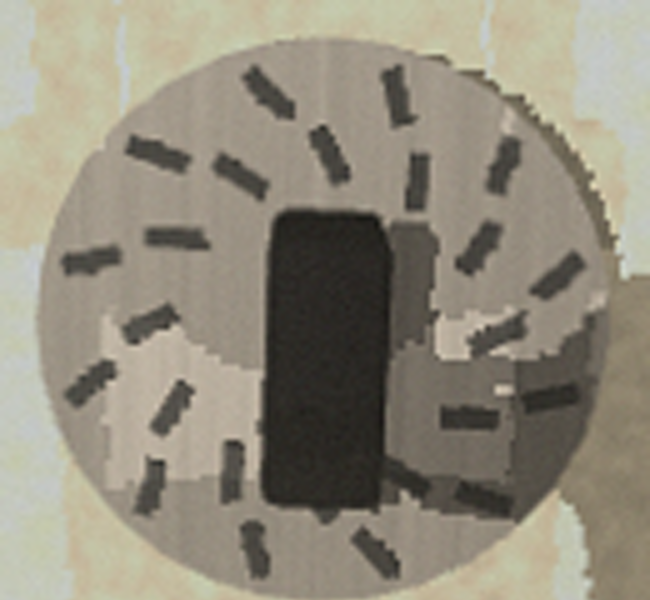

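```bash
python3 - <<'E'
from h import *
import pickle
c,im,s=pickle.load(open('w1.pkl','rb'))
f=lambda u,o:(u+.5)/5-.5+o
E=[(38,320),(610,310),(322,38),(322,600),(520,105),(120,120),(118,518),(530,520)]
W=np.array([at(c,f(a,215),f(b,115),.043,True) for a,b in E])
A=np.c_[2*W[:,:2],np.ones(len(W))];x=np.linalg.lstsq(A,(W[:,:2]**2).sum(1),rcond=None)[0]
print("disc",x[:2],np.sqrt(x[2]+x[:2]@x[:2]))
for q in [(268,210),(390,212),(380,510),(262,505)]: print(at(c,f(q[0],215),f(q[1],115),.091,True))
print(s['tool_pos'])
p=np.linalg.inv(c['extrinsics'])[:3,3];print("cam",p)
for z in (.1,): print("collar px", proj(c,(.52,-.271,.1),True))
E
```

```text
disc [0.52749652 0.08114962] 0.06005726779459265
[0.55582455 0.09554506 0.091     ]
[0.55816532 0.07442251 0.091     ]
[0.504223   0.06881338 0.091     ]
[0.50248813 0.09020029 0.091     ]
[0.52043838 0.08570438 0.25614241]
cam [0.58818647 0.09311689 0.37343587]
collar px (np.float64(559.9362914826252), np.float64(237.45157799918178))
```

```bash
python3 -m inch '[[0,0,0,0,-1,0,1],[0,0,0,0,-1,0,1],[0,0,0,0,-1,0,1]]'
python3 -m inch '[[0,0,0,0,-1,0,1],[0,0,0,0,-1,0,1],[0,0,0,0,-1,0,1]]'
python3 -m inch '[[0,0,0,0,-1,0,1],[0,0,0,0,-1,0,1],[0,0,0,0,-1,0,1],[0,0,0,0,-1,0,1]]'; python3 -c "
from h import *
import pickle
s=sense();print(s['joint_positions'])
c=calibration('wrist');im=grab_frame('wrist');pickle.dump((c,im,s),open('w2.pkl','wb'))
b=im[:,:,::-1]
u,v=map(int,proj(c,(.52,-.271,.115),True));print(u,v)
cv2.imwrite('pics/w2.png',b)
a=cv2.resize(b[v-50:v+50,u-60:u+60],None,fx=6,fy=6,interpolation=cv2.INTER_CUBIC)
cv2.imwrite('pics/w2c.png',a)"
```

```text
time: 2.62
tool_pos: [0.5204, -0.0169, 0.2564]
eef_rot: [[0.992, 0.126, -0.0], [0.126, -0.992, -0.001], [-0.0, 0.001, -1.0]]
force: [0.1, -0.6, -0.1]
grip_width: 0.0851
time: 2.87
tool_pos: [0.5208, -0.1178, 0.2565]
eef_rot: [[0.992, 0.124, 0.001], [0.124, -0.992, -0.001], [0.0, 0.001, -1.0]]
force: [-0.3, 1.2, 0.1]
grip_width: 0.0857
time: 3.2
tool_pos: [0.5212, -0.2177, 0.2564]
eef_rot: [[0.993, 0.122, 0.001], [0.122, -0.993, -0.001], [0.001, 0.001, -1.0]]
force: [0.4, -0.1, -0.6]
grip_width: 0.0851
[-4.16462254e-01  3.34841608e-01  1.76542292e+00 -5.82069855e-04
  1.04022755e+00  1.03278315e+00]
336 212
```

View pics/w2c.png

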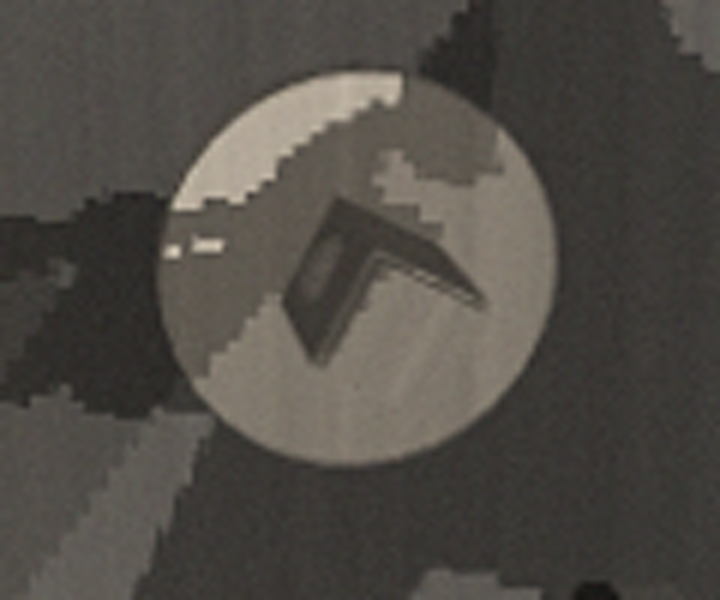

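View pics/w2.png

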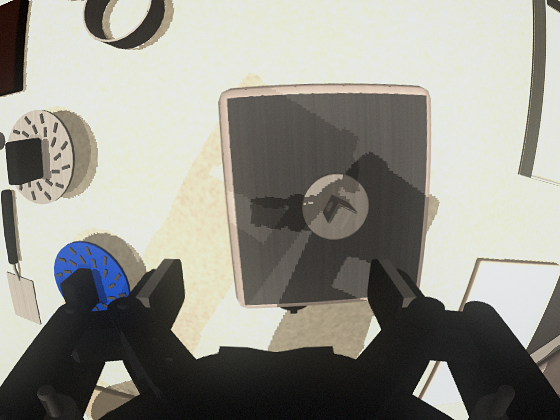

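The collar is centred near pixel (335,206). The two dark spindle faces show the square's orientation, with its base corner at crop (338,198) and its top corner at crop (375,258).

```bash
python3 - <<'E'
from h import *
import pickle
c,im,s=pickle.load(open('w2.pkl','rb'))
f=lambda u,v:((u+.5)/6-.5+336-60,(v+.5)/6-.5+212-50)
E=[(158,265),(557,262),(355,70),(355,465),(215,125),(497,128),(215,405),(495,405)]
W=np.array([at(c,*f(*e),.1,True) for e in E])
A=np.c_[2*W[:,:2],np.ones(len(W))];x=np.linalg.lstsq(A,(W[:,:2]**2).sum(1),rcond=None)[0]
print("collar",x[:2],np.sqrt(x[2]+x[:2]@x[:2]))
an=lambda p,q:(np.degrees(np.arctan2(q[1]-p[1],q[0]-p[0]))%90, np.linalg.norm(q-p))
P=lambda u,v,z:at(c,*f(u,v),z,True)
print("base",P(338,198,.1),an(P(338,198,.1),P(283,298,.1)))
print("top left",an(P(375,255,.132),P(320,365,.132)),"right",an(P(375,255,.132),P(485,305,.132)))
a,b,d=P(373,250,.131),P(320,365,.131),P(485,303,.131);print(a,b,d,(b+d)/2)
# box edges in wrist
Q=[(227,97),(415,93),(424,300),(246,305)]
Q=[at(c,*q,.092,True) for q in Q];print(np.round(Q,3));print(an(Q[0],Q[3]),an(Q[1],Q[0]))
E
```

```text
collar [ 0.52135898 -0.27231157] 0.030121669723077442
base [ 0.53193767 -0.26723086  0.1       ] (np.float64(70.40655256298908), np.float64(0.01690849009419071))
top left (np.float64(73.18308816403234), np.float64(0.01634863236933112)) right (np.float64(73.01904069263932), np.float64(0.016714333411145622))
[ 0.532107   -0.26655445  0.131     ] [ 0.5157616  -0.26218513  0.131     ] [ 0.52684539 -0.28293375  0.131     ] [ 0.5213035  -0.27255944  0.131     ]
[[ 0.605 -0.167  0.092]
 [ 0.634 -0.332  0.092]
 [ 0.428 -0.394  0.092]
 [ 0.407 -0.203  0.092]]
(np.float64(10.269157600840288), np.float64(0.20132551029423812)) (np.float64(10.141385815544709), np.float64(0.16821699285057867))
```

```bash
python3 -m inch '[[0,0,-0.04,0.06,1,0,1],[0,0,-0.04,0.06,1,0,1],[0,0,-0.04,0.06,1,0,1]]' 
python3 -m inch '[[0,0,0,0,1,0,1],[0,0,0,0,1,0,1],[0,0,0,0,1,0,1]]'
python3 -m inch '[[0,0,0,0,0.99,0,1],[0,0,0,0,0.99,0,1],[0,0,0,0,0.99,-0.3,1],[0,0,0,0,0.99,-0.6,1],[0,0,0,0,0.99,-0.9,1],[0,0,0,0,0.99,-0.9,1]]'
```

```text
time: 3.5
tool_pos: [0.526, -0.1104, 0.2561]
eef_rot: [[0.995, 0.103, -0.001], [0.103, -0.995, 0.002], [-0.001, -0.002, -1.0]]
force: [-0.3, -0.2, -0.1]
grip_width: 0.0853
time: 3.75
tool_pos: [0.5255, -0.0097, 0.2563]
eef_rot: [[0.995, 0.105, -0.001], [0.105, -0.995, 0.002], [-0.001, -0.002, -1.0]]
force: [-1.2, 0.2, -0.4]
grip_width: 0.0853
time: 4.25
tool_pos: [0.5221, 0.0855, 0.1616]
eef_rot: [[0.995, 0.104, -0.009], [0.104, -0.995, -0.001], [-0.01, -0.0, -1.0]]
force: [-1.5, -0.4, 0.2]
grip_width: 0.0854
```

```bash
python3 -m inch '[[0,0,0,0.02,-0.04,-0.3,1],[0,0,0,0.02,-0.04,-0.5,1],[0,0,0,0.02,-0.04,-0.5,1],[0,0,0,0.02,-0.04,-0.5,1]]'; python3 -c "
from h import *
import pickle
c=calibration('wrist');im=grab_frame('wrist')
s=sense();print(s['tool_pos'],s['eef_rot'][:,0])
cv2.imwrite('pics/w3.png',im[:,:,::-1])
print([proj(c,(.5275,.0811,z),True) for z in (.091,.043)])"
```

```text
time: 4.58
tool_pos: [0.5282, 0.0801, 0.1169]
eef_rot: [[0.995, 0.099, -0.001], [0.099, -0.995, -0.0], [-0.001, -0.0, -1.0]]
force: [1.0, -0.2, 0.1]
grip_width: 0.0855
[0.52904974 0.08002715 0.11771876] [9.95127749e-01 9.85907925e-02 7.86866022e-04]
[(np.float64(271.10874371335854), np.float64(265.64066747017745)), (np.float64(272.08296576490443), np.float64(232.27484665275523))]
```

View pics/w3.png

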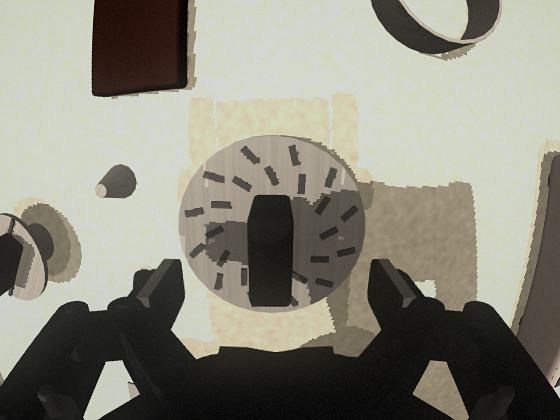

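```bash
python3 -m inch '[[0,0,0,-0.01,0.01,-0.3,1],[0,0,0,-0.01,0.01,-0.41,1],[0,0,0,-0.01,0.01,-0.41,1],[0,0,0,-0.01,0.01,-0.41,1]]'; python3 -m inch '[[0,0,0,0,0,0,0],[0,0,0,0,0,0,0],[0,0,0,0,0,0,0],[0,0,0,0,0,0,0],[0,0,0,0,0,0,0],[0,0,0,0,0,0,0],[0,0,0,0,0,0,0],[0,0,0,0,0,0,0]]' 60
```

```text
time: 4.97
tool_pos: [0.5277, 0.0804, 0.076]
eef_rot: [[0.995, 0.097, -0.0], [0.097, -0.995, -0.0], [-0.0, -0.0, -1.0]]
force: [0.0, -0.1, -0.1]
grip_width: 0.0851
time: 5.63
tool_pos: [0.5279, 0.0803, 0.0756]
eef_rot: [[0.995, 0.097, 0.0], [0.097, -0.995, 0.0], [0.0, -0.0, -1.0]]
force: [0.5, 1.0, 4.5]
grip_width: 0.0217
```

```bash
python3 -m inch '[[0,0,0,0,0,0.2,0],[0,0,0,0,0,0.5,0],[0,0,0,0,0,0.8,0],[0,0,0,0,0,0.9,0],[0,0,0,0,0,0.9,0]]'; python3 -m inch '[[0,0,0,0,0,0.4,0],[0,0,0,0,0,0.7,0],[0,0,0,0,0,0.7,0],[0,0,0,0,0,0.7,0]]'; python3 -c "
from h import *
import pickle
c=calibration('wrist');im=grab_frame('wrist')
s=sense();print(s['tool_pos'],s['eef_rot'][:,0],s['force'],s['torque'])
pickle.dump((c,im,s),open('w4.pkl','wb'))
cv2.imwrite('pics/w4.png',im[:,:,::-1])"
```

```text
time: 6.05
tool_pos: [0.5291, 0.0804, 0.1674]
eef_rot: [[0.995, 0.097, 0.005], [0.097, -0.995, 0.001], [0.005, -0.0, -1.0]]
force: [0.8, 0.5, -3.1]
grip_width: 0.0212
time: 6.38
tool_pos: [0.5279, 0.0803, 0.2349]
eef_rot: [[0.995, 0.097, 0.001], [0.097, -0.995, 0.0], [0.001, -0.0, -1.0]]
force: [-0.6, -0.2, -4.6]
grip_width: 0.0212
[0.52678233 0.08009447 0.2336355 ] [ 0.99531241  0.09669111 -0.00200777] [-1.23774547  0.30034033 -4.18758127] [-0.00345361  0.0361285   0.03711806]
```

View pics/w4.png

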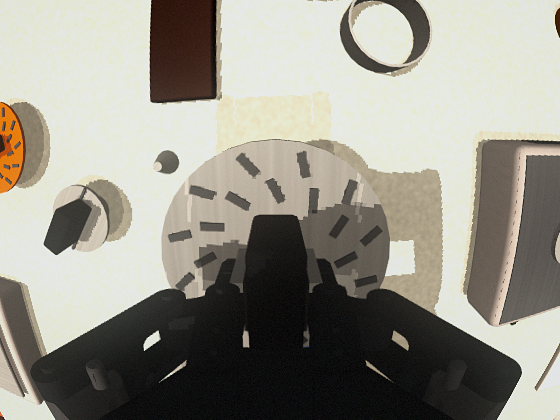

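```bash
python3 - <<'E'
from h import *
import pickle
c,im,s=pickle.load(open('w4.pkl','rb'))
b=im[:,:,::-1]
cv2.imwrite('pics/w4c.png',cv2.resize(b[130:280,150:400],None,fx=3.2,fy=3.2,interpolation=cv2.INTER_CUBIC))
E
```

```text
(no output)
```

View pics/w4c.png

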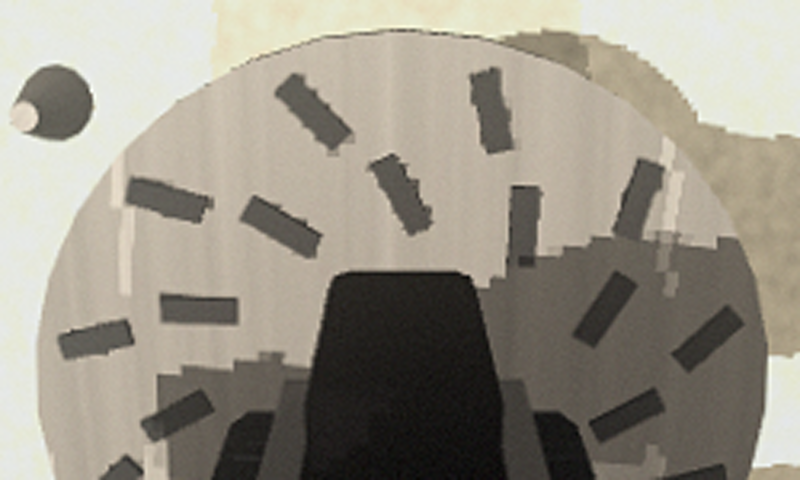

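```bash
python3 - <<'E'
from h import *
import pickle
c,im,s=pickle.load(open('w4.pkl','rb'))
f=lambda u,v:((u+.5)/3.2-.5+150,(v+.5)/3.2-.5+130)
E=[(37,360),(52,450),(60,270),(120,160),(180,104),(250,60),(330,36),(400,31),(500,40),(586,72),(650,115),(738,238),(767,350),(757,450)]
z=s['tool_pos'][2]-.0757+.043
for z in (z,z-.003):
    W=np.array([at(c,*f(*e),z,True) for e in E])
    A=np.c_[2*W[:,:2],np.ones(len(W))];x=np.linalg.lstsq(A,(W[:,:2]**2).sum(1),rcond=None)[0]
    R=s['eef_rot'][:,:]
    print("disc",x[:2],np.sqrt(x[2]+x[:2]@x[:2]),"rel tool", (R.T@np.r_[x[:2]-s['tool_pos'][:2],0])[:2],s['tool_pos'])
E
```

```text
disc [0.52761738 0.07878734] 0.05983388086149839 rel tool [0.00070475 0.00138175] [0.52678233 0.08009447 0.2336355 ]
disc [0.52626945 0.07865009] 0.06101921095873945 rel tool [-0.00065013  0.00138803] [0.52678233 0.08009447 0.2336355 ]
```

```bash
python3 -m inch '[[0,0,-0.2,0,-0.3,0,0],[0,0,-0.4,0,-0.6,0,0],[0,0,-0.6,0,-0.9,0,0],[0,0,-0.77,0,-1,0,0],[0,0,-0.77,0,-1,0,0]]'; python3 -m inch '[[0,0,0,0,-0.4,0,0],[0,0,0,0,-0.8,0,0],[0,0,0,0,-1,0,0]]';  python3 -m inch '[[0,0,0,-0.05,-0.4,0,0],[0,0,0,-0.05,-0.8,0,0],[0,0,0,-0.05,-1,0,0]]';python3 -m inch '[[0,0,0,0,-0.3,0,0],[0,0,0,0,-0.5,0,0],[0,0,0,0,-0.5,0,0],[0,0,0,0,-0.5,0,0],[0,0,0,0,-0.5,0,0]]'; python3 -c "
from h import *
s=sense();print(s['tool_pos'],s['eef_rot'][:,0],s['force'],s['joint_positions'],s['torque'])
"
```

```text
time: 6.85
tool_pos: [0.526, -0.0219, 0.2324]
eef_rot: [[0.951, -0.308, -0.005], [-0.308, -0.951, -0.0], [-0.005, 0.002, -1.0]]
force: [0.2, 0.1, -3.6]
grip_width: 0.0218
time: 7.1
tool_pos: [0.5267, -0.1216, 0.2331]
eef_rot: [[0.954, -0.299, -0.003], [-0.299, -0.954, -0.0], [-0.003, 0.001, -1.0]]
force: [0.3, 0.2, -2.3]
grip_width: 0.0213
time: 7.35
tool_pos: [0.5217, -0.2222, 0.233]
eef_rot: [[0.954, -0.3, -0.003], [-0.3, -0.954, 0.0], [-0.003, 0.0, -1.0]]
force: [0.3, 0.1, -2.6]
grip_width: 0.0213
time: 7.77
tool_pos: [0.522, -0.2684, 0.2334]
eef_rot: [[0.954, -0.3, -0.003], [-0.3, -0.954, 0.002], [-0.003, -0.001, -1.0]]
force: [0.0, 0.0, -2.4]
grip_width: 0.0215
[ 0.52196372 -0.26841458  0.23344717] [ 0.95382679 -0.30033825 -0.00337585] [ 0.04319945  0.03986809 -2.35497945] [-4.95469556e-01  3.96355692e-01  1.73218475e+00  5.47093279e-04
  1.01657994e+00  1.38008897e+00] [ 0.01475374 -0.01198949  0.02794643]
```

```bash
python3 -m inch '[[0,0,0,-0.01,-0.03,-0.1,0],[0,0,0,-0.01,-0.03,-0.2,0],[0,0,0,-0.01,-0.03,-0.2,0],[0,0,0,-0.01,-0.03,-0.2,0]]'; python3 -c "
from h import *
s=sense();print(s['tool_pos'],s['force'])
for n in ('scene','top'):
  c=calibration(n);im=grab_frame(n);b=im[:,:,::-1]
  u,v=map(int,proj(c,(.5214,-.2715,.134)))
  cv2.imwrite(f'pics/{n}5.png',cv2.resize(b[v-45:v+45,u-60:u+60],None,fx=6,fy=6,interpolation=cv2.INTER_CUBIC))
"
```

```text
time: 8.1
tool_pos: [0.521, -0.2718, 0.2139]
eef_rot: [[0.954, -0.301, -0.002], [-0.301, -0.954, 0.001], [-0.003, -0.001, -1.0]]
force: [-0.1, -0.4, -4.0]
grip_width: 0.0205
[ 0.52104088 -0.27176277  0.21394921] [-0.1100647  -0.37155907 -3.99326221]
```

View pics/scene5.png

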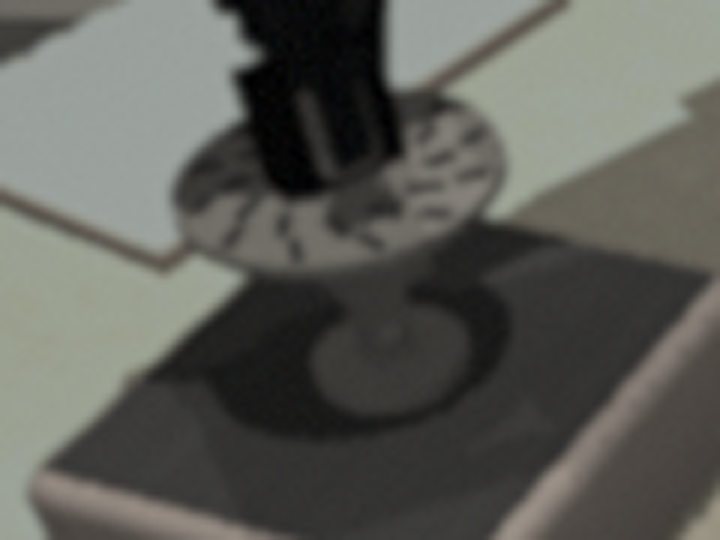

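The hub stands just above the spindle, so I'll feel my way down from here.

```bash
python3 -m inch '[[0,0,0,0,0,-0.02,0],[0,0,0,0,0,-0.04,0],[0,0,0,0,0,-0.04,0],[0,0,0,0,0,-0.04,0]]'; python3 -m inch '[[0,0,0,0,0,-0.01,0],[0,0,0,0,0,-0.02,0],[0,0,0,0,0,-0.02,0],[0,0,0,0,0,-0.02,0]]'
```

```text
time: 8.53
tool_pos: [0.5217, -0.2728, 0.2113]
eef_rot: [[0.953, -0.302, 0.0], [-0.302, -0.953, -0.0], [0.0, 0.0, -1.0]]
force: [-0.4, -0.7, -3.4]
grip_width: 0.0212
time: 8.87
tool_pos: [0.5216, -0.2728, 0.2093]
eef_rot: [[0.953, -0.302, -0.0], [-0.302, -0.953, 0.0], [-0.0, -0.0, -1.0]]
force: [-0.2, -0.4, -3.1]
grip_width: 0.0213
```

```bash
python3 -m inch '[[0,0,0,-0.005,0.015,0,0],[0,0,0,-0.005,0.015,0,0],[0,0,0,-0.005,0.015,-0.01,0],[0,0,0,-0.005,0.015,-0.02,0],[0,0,0,-0.005,0.015,-0.02,0]]'; python3 -m inch '[[0,0,0,0,0,-0.01,0],[0,0,0,0,0,-0.02,0],[0,0,0,0,0,-0.02,0],[0,0,0,0,0,-0.02,0]]'
```

```text
time: 9.28
tool_pos: [0.5211, -0.2712, 0.2071]
eef_rot: [[0.953, -0.302, -0.0], [-0.302, -0.953, 0.0], [-0.0, -0.0, -1.0]]
force: [0.2, 0.9, -3.1]
grip_width: 0.0211
time: 9.62
tool_pos: [0.5211, -0.2712, 0.2052]
eef_rot: [[0.953, -0.302, -0.0], [-0.302, -0.953, 0.0], [-0.0, -0.0, -1.0]]
force: [0.2, -0.1, -3.5]
grip_width: 0.0212
```

```bash
python3 -m inch '[[0,0,0,0,0,-0.01,0],[0,0,0,0,0,-0.02,0],[0,0,0,0,0,-0.03,0],[0,0,0,0,0,-0.03,0],[0,0,0,0,0,-0.03,0]]'; python3 -m inch '[[0,0,0,0,0,-0.01,0],[0,0,0,0,0,-0.02,0],[0,0,0,0,0,-0.03,0],[0,0,0,0,0,-0.03,0],[0,0,0,0,0,-0.03,0]]'
```

```text
time: 10.03
tool_pos: [0.5211, -0.2712, 0.2022]
eef_rot: [[0.953, -0.302, -0.0], [-0.302, -0.953, 0.0], [-0.0, -0.0, -1.0]]
force: [-0.5, -0.3, -3.1]
grip_width: 0.0211
time: 10.45
tool_pos: [0.5211, -0.2712, 0.1992]
eef_rot: [[0.953, -0.302, -0.0], [-0.302, -0.953, 0.0], [-0.0, -0.0, -1.0]]
force: [0.9, 0.1, -2.9]
grip_width: 0.0214
```

```bash
python3 -c "
from h import *
s=sense();print(s['tool_pos'],s['force'],s['torque'])
for n in ('scene',):
  c=calibration(n);im=grab_frame(n);b=im[:,:,::-1]
  u,v=map(int,proj(c,(.5214,-.2715,.134)))
  cv2.imwrite(f'pics/{n}6.png',cv2.convertScaleAbs(cv2.resize(b[v-40:v+40,u-50:u+50],None,fx=7,fy=7,interpolation=cv2.INTER_CUBIC),alpha=2))
"
```

```text
[ 0.52114649 -0.27123593  0.19920753] [ 0.88042334  0.08230413 -2.92417988] [-0.01533568 -0.0154863  -0.03356721]
```

View pics/scene6.png

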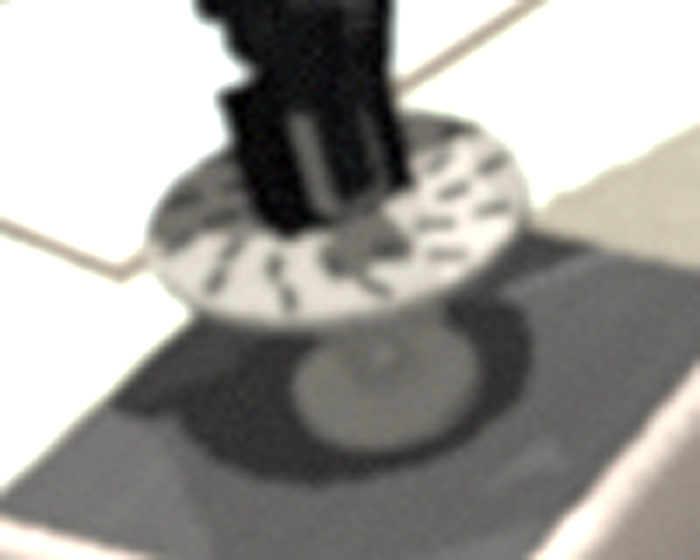

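```bash
python3 -m inch '[[0,0,0,0,0,-0.01,0],[0,0,0,0,0,-0.02,0],[0,0,0,0,0,-0.03,0],[0,0,0,0,0,-0.03,0],[0,0,0,0,0,-0.03,0]]'
```

```text
time: 10.92
tool_pos: [0.5211, -0.2712, 0.1962]
eef_rot: [[0.953, -0.302, -0.0], [-0.302, -0.953, 0.0], [-0.0, -0.0, -1.0]]
force: [0.5, 0.0, -4.1]
grip_width: 0.0214
```

The square has dropped on without any side load. Next is the ball, which I'll approach in 1 mm steps.

```bash
python3 -m inch '[[0,0,0,0,0,-0.01,0],[0,0,0,0,0,-0.02,0],[0,0,0,0,0,-0.02,0]]';python3 -m inch '[[0,0,0,0,0,-0.01,0],[0,0,0,0,0,-0.01,0]]';python3 -m inch '[[0,0,0,0,0,-0.01,0],[0,0,0,0,0,-0.01,0]]'
```

```text
time: 11.17
tool_pos: [0.5211, -0.2712, 0.1941]
eef_rot: [[0.953, -0.302, -0.0], [-0.302, -0.953, 0.0], [-0.0, -0.0, -1.0]]
force: [-0.7, 0.5, -2.8]
grip_width: 0.0213
time: 11.33
tool_pos: [0.5211, -0.2712, 0.1931]
eef_rot: [[0.953, -0.302, -0.0], [-0.302, -0.953, 0.0], [-0.0, -0.0, -1.0]]
force: [-0.6, 1.4, -3.2]
grip_width: 0.0213
time: 11.5
tool_pos: [0.5211, -0.2712, 0.1922]
eef_rot: [[0.953, -0.302, -0.0], [-0.302, -0.953, 0.0], [-0.0, -0.0, -1.0]]
force: [-0.4, 0.4, -2.8]
grip_width: 0.0213
```

```bash
for i in 1; do python3 -m inch '[[0,0,0,0,0,-0.01,0],[0,0,0,0,0,-0.01,0]]' | grep -E "tool|force"; python3 -m inch '[[0,0,0,0,0,-0.01,0],[0,0,0,0,0,-0.01,0]]'| grep -E "tool|force"; python3 -m inch '[[0,0,0,0,0,-0.005,0],[0,0,0,0,0,-0.005,0]]'| grep -E "tool|force"; done
```

```text
tool_pos: [0.5212, -0.2712, 0.1912]
force: [0.3, -0.3, -3.9]
tool_pos: [0.5214, -0.2712, 0.1904]
force: [1.6, 0.5, -3.0]
tool_pos: [0.5214, -0.2712, 0.1901]
force: [0.4, 0.8, 0.5]
```

```bash
python3 -m inch '[[0,0,0,0,0,-0.005,0],[0,0,0,0,0,-0.005,0]]' | grep -E "tool|force"; python3 -m inch '[[0,0,0,0,0,-0.005,0],[0,0,0,0,0,-0.005,0]]'| grep -E "tool|force"; python3 -m inch '[[0,0,0,0,0,-0.005,0],[0,0,0,0,0,-0.005,0]]'| grep -E "tool|force|width"
```

```text
tool_pos: [0.5215, -0.2713, 0.1897]
force: [0.8, 1.4, 2.4]
tool_pos: [0.5216, -0.2713, 0.1893]
force: [0.2, 1.3, 4.9]
tool_pos: [0.5216, -0.2713, 0.1888]
force: [0.0, 2.6, 3.3]
grip_width: 0.0213
```

```bash
python3 -m inch '[[0,0,0,0,0,-0.01,0],[0,0,0,0,0,-0.01,0]]' | grep -E "tool|force"; python3 -m inch '[[0,0,0,0,0,-0.01,0],[0,0,0,0,0,-0.01,0]]'| grep -E "tool|force"; python3 -m inch '[[0,0,0,0,0,-0.01,0],[0,0,0,0,0,-0.01,0]]'| grep -E "tool|force|width"
```

```text
tool_pos: [0.5216, -0.2713, 0.1875]
force: [1.6, 1.4, 1.8]
tool_pos: [0.5215, -0.2712, 0.1862]
force: [2.5, 1.2, 0.4]
tool_pos: [0.5213, -0.2712, 0.185]
force: [2.9, 1.5, -2.8]
grip_width: 0.0215
```

```bash
python3 -m inch '[[0,0,0,0,0,-0.01,0],[0,0,0,0,0,-0.02,0],[0,0,0,0,0,-0.02,0]]' | grep -E "tool|force"; python3 -m inch '[[0,0,0,0,0,-0.01,0],[0,0,0,0,0,-0.02,0],[0,0,0,0,0,-0.02,0]]'| grep -E "tool|force"; python3 -m inch '[[0,0,0,0,0,-0.01,0],[0,0,0,0,0,-0.02,0],[0,0,0,0,0,-0.02,0]]'| grep -E "tool|force|width"
```

```text
tool_pos: [0.5211, -0.2711, 0.1829]
force: [2.5, 3.0, -2.0]
tool_pos: [0.5209, -0.271, 0.1807]
force: [2.7, 2.4, -0.9]
tool_pos: [0.5208, -0.2711, 0.1786]
force: [2.6, 2.7, -5.3]
grip_width: 0.0213
```

```bash
python3 -m inch '[[0,0,0,0,0,-0.01,0],[0,0,0,0,0,-0.01,0]]' | grep -E "tool|force"; python3 -m inch '[[0,0,0,0,0,-0.01,0],[0,0,0,0,0,-0.01,0]]'| grep -E "tool|force"; python3 -m inch '[[0,0,0,0,0,-0.01,0],[0,0,0,0,0,-0.01,0]]'| grep -E "tool|force|width"; python3 -m inch '[[0,0,0,0,0,-0.01,0],[0,0,0,0,0,-0.01,0]]'| grep -E "tool|force|width"
```

```text
tool_pos: [0.5208, -0.2713, 0.1777]
force: [1.7, 1.9, -6.6]
tool_pos: [0.5208, -0.2715, 0.177]
force: [-0.1, 0.3, -3.8]
tool_pos: [0.5209, -0.2714, 0.1761]
force: [-0.4, -0.2, -3.5]
grip_width: 0.0212
tool_pos: [0.5212, -0.2714, 0.1756]
force: [-1.0, 0.1, 0.1]
grip_width: 0.0217
```

```bash
python3 -m inch '[[0,0,0,0,0,-0.005,0],[0,0,0,0,0,-0.005,0]]' | grep -E "tool|force"; python3 -m inch '[[0,0,0,0,0,-0.005,0],[0,0,0,0,0,-0.005,0]]'| grep -E "tool|force"
```

```text
tool_pos: [0.5212, -0.2714, 0.1756]
force: [-2.2, 0.9, 4.7]
tool_pos: [0.5213, -0.2714, 0.1756]
force: [-2.8, 0.8, 8.5]
```

It's solidly seated, because z has stopped moving while the force builds. I'll ease off and release.

```bash
python3 -m inch '[[0,0,0,0,0,0.01,0],[0,0,0,0,0,0.01,0]]' | grep -E "tool|force"; python3 -m inch '[[0,0,0,0,0,0,0.3],[0,0,0,0,0,0,0.7],[0,0,0,0,0,0,0.8],[0,0,0,0,0,0,0.8],[0,0,0,0,0,0,0.8],[0,0,0,0,0,0,0.8]]'; python3 -m inch '[[0,0,0,0,0,0.2,0.8],[0,0,0,0,0,0.5,0.8],[0,0,0,0,0,0.8,0.8],[0,0,0,0,0,0.9,0.8],[0,0,0,0,0,0.9,0.8],[0,0,0,0,0,0.9,0.8]]';python3 -c "
from h import *
import pickle
for n in ('scene','wrist','top'):
  c=calibration(n);im=grab_frame(n);b=im[:,:,::-1]
  pickle.dump((c,im),open(n+'7.pkl','wb'))
  u,v=map(int,proj(c,(.5214,-.2715,.134),n=='wrist'));print(n,u,v)
  if n=='wrist': cv2.imwrite('pics/w7.png',b)
  else: cv2.imwrite(f'pics/{n}7.png',cv2.convertScaleAbs(cv2.resize(b[v-40:v+40,u-50:u+50],None,fx=7,fy=7,interpolation=cv2.INTER_CUBIC),alpha=1.5))
"
```

```text
tool_pos: [0.5214, -0.2714, 0.1756]
force: [0.5, 0.8, 1.9]
time: 15.42
tool_pos: [0.5212, -0.2713, 0.1753]
eef_rot: [[0.953, -0.302, 0.0], [-0.302, -0.953, -0.0], [0.0, 0.0, -1.0]]
force: [0.3, -1.1, -0.2]
grip_width: 0.0684
time: 15.92
tool_pos: [0.5211, -0.2712, 0.2652]
eef_rot: [[0.953, -0.302, 0.001], [-0.302, -0.953, -0.0], [0.001, 0.0, -1.0]]
force: [-0.6, 0.9, 0.3]
grip_width: 0.0685
scene 157 142
wrist 274 206
top 443 217
```

View pics/scene7.png

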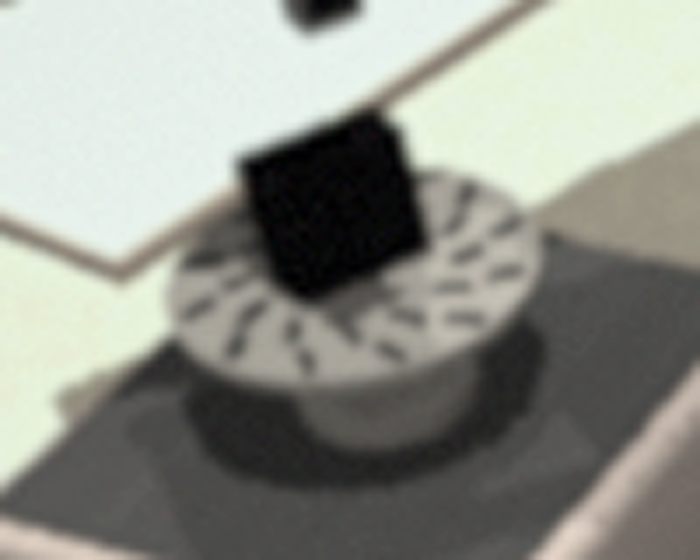

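View pics/w7.png

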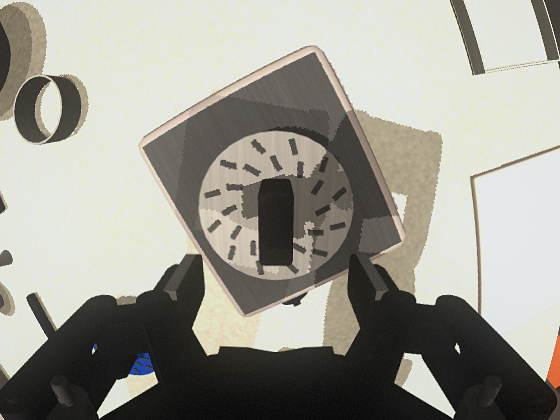

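```bash
python3 - <<'E'
from h import *
import pickle
c,im=pickle.load(open('wrist7.pkl','rb'))
E=[(199,208),(355,206),(275,130),(275,280),(217,152),(332,149),(222,262),(331,261)]
for z in (.143,.146,.161):
    W=np.array([at(c,*e,z,True) for e in E])
    A=np.c_[2*W[:,:2],np.ones(len(W))];x=np.linalg.lstsq(A,(W[:,:2]**2).sum(1),rcond=None)[0]
    print(z,x[:2],np.sqrt(x[2]+x[:2]@x[:2]))
s=sense();print(s['time'],s['force'],np.abs(s['joint_velocities']).max())
close_job()
E
```

```text
0.143 [ 0.52104106 -0.27306142] 0.06135268331971778
0.146 [ 0.52185521 -0.27331035] 0.06058054879009059
0.161 [ 0.52592597 -0.27455498] 0.05671987614196776
16.0667 [0.11812529 0.48881306 0.06600039] 0.003558637655161341
the job is handed in; nothing more can be done
```

The larger disc is on the cutter's spindle, pushed home and released. I handed the job in at about 16 s of the 72 s allowed.

**What I did:** I measured the disc, collar and spindle angle with the wrist camera. The spindle stands at about -17.5° to the world axes. I gripped the handle, lifted the disc and turned it -23° during transport to match, so the square dropped on at the first try without searching.

**Ball and seat:** The ball met the hub about 14.5 mm above the seat by my height reading, against the stated 17 to 19 mm. It pushed past at about 8 N beyond the disc's weight. At about 1.5 mm above the seat the side forces vanished, which I took as the click. The hub then stopped solidly at the predicted tool height of 0.1756 m, and I pressed to about 12 N before easing off. The readings at the end of each step never came near the 45 N limit.

**Last checks:**
- **Upright and down:** The scene picture shows the hub down on the collar with the disc upright.
- **Position:** The wrist picture puts the disc centre within about 1 mm of the measured spindle axis.
- **Height:** The rim radius came out at 61.4 mm for the fully seated height, against a true 60 mm. That corresponds to about 5 mm too high. A small misreading of the rim in the picture could cause it, so I trusted the firm stop, which matched the predicted height to within 0.1 mm.
- **Released:** The gripper is clear of the disc and its force reads about zero.
- **Not checked:** The ball joint's value can't be read directly, so the click is inferred from the forces. I didn't measure the other things on the bench again, but the arm only ever touched the disc.

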